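# Stack the desk tidy on its coaster

## Robot

A 6-joint arm with a two-finger parallel gripper is mounted at the origin on the work surface. World frame = base frame: x ahead of the robot, y to its left, z up, the work surface at z = 0. Lengths are in m, angles in degrees, forces in N, time in s.
With the tool pointing down it reaches from about 0.4 to 0.825 m from the base axis. Payload 7 kg.
Tool frame: the origin (TCP) lies on the centre line of the jaws, within the pads' length; the fingertips stand 14 mm ahead of it and the grasp point (between the pads) lies 5 mm behind it; z points along the fingers, y is the line along which they close (so a half turn about z gives the same grasp; the last joint's range is limited). The gripper opens to 88 mm and grips with 3 to 60 N. Pads are 19 mm wide; open, the fingers measure 130 mm over their backs; the gripper's body (78 mm by 193 mm) begins 47 mm behind the grasp point.
Start: joints at [86.35, 20.546, 0.682, 0, -70.136, -16.507], TCP at [0.233, 0.634, 0.241] pointing down, gripper open.
Joint ranges: [-176.03, 176.03], [-82.01, 121.73], [-58.28, 71.71], [-173.87, 95.51], [-174.79, -0.11], [-173.66, 173.66]. Speed limits (degrees/s): [136.94, 136.94, 172.46, 180, 180, 180].

## Interface

Orientations are given as [roll, pitch, yaw] about the fixed x, y, z axes, in that order (R = Rz(yaw) Ry(pitch) Rx(roll)).
In Python, from plant import r gives the robot as it stands.
- The arm moves only by the tool send_rows, never from a script. Its argument "steps" is a list of rows, each an object with "dp": the shift along the tool's x, y, z in mm, a list of three; "roll": the turn about the tool's z in rad; "jaw": the opening in per cent of the stroke, from 0 (shut) to 100 (fully open). In form: [{"dp": [tx, ty, tz], "roll": roll, "jaw": jaw}, ...]. A call has 1 to 5 rows; each row is the pose to reach, as a shift and turn from the pose commanded when the call began, along the tool's axes at that moment; what a row does not reach only later rows make up. A row lasts 1/8 s, in which the tool goes at most 62.5 mm and 10.7 degrees, less where a joint would pass 70% of its speed; a pose out of reach is approached as far as the arm can. A call with a gripper value outside its range is refused whole. The fingers move at their own pace and stop on an object; "newtons" is the grip in N (left out, the last holds). Time passes only in rows, so rows that repeat a pose let the fingers close. It gives the time, the measured TCP pose, the force, the opening and the grip force at its end, in the units of the state.
- r.get_state(): the state, without advancing time (a new reading comes with each control period).
- r.capture(name): name is "scene" or "top" or "wrist"; returns a dict with "image" (400x640x3 uint8, blue, green, red), "K" (3x3 intrinsics, pixels), "rvec" (rotation vector, rad) and "tvec" (3), from world to camera coordinates, as OpenCV has them. Camera axes: x right, y down, z forward; pixel columns grow to the right and rows downward; lengths in m; the calibration is good to about 2 mm. A picture is of the moment at which its call begins. There is no depth.
- r.close_job(): hands the job in; it is judged then, once.
The state is a dict: "time_s": time; "joints": joint angles; "qd": joint speeds; "joint_torque": joint torques, N m; "tcp_pos": TCP position; "eef_rot": TCP orientation; "contact_force": force on the tool from outside, world axes, zero at the start; "moment": the same for the moment, N m; "gripper_width": finger opening in m; "gripper_force": force on a finger pad.
Only numpy, scipy, OpenCV 4.12 (cv2) and the standard library are available. Lean on these libraries where they do the work, as an engineer would, in place of code of your own. Each camera call takes 0.05 s, during which the arm holds its last target. There are 200 camera calls.

## Task

Build the desk tidy up on the middle of the black coaster, from the bottom and one piece at a time: first the blue tub, then the yellow tub, then the pink tub, each seated squarely on the one below, and last the wooden lid fully home on top. The tubs are full, so keep the pieces upright and lower them into place without dropping them. Leave the green tub, the mug, the tape and the stapler where they are.

Things in the scene. Friction and masses are not known exactly. Their poses are not given: they have to be found in the camera images.
- blue_tub: Round blue plastic tub with paper clips inside (fixed, below the rim), 60 mm diameter, 50 mm high, about 0.12 kg. Its lowest 8 mm is a solid foot, 46 mm diameter, chamfered; above it a 60 mm body with 4 mm wall, open top, 52 mm mouth. A foot drops into the mouth of a tub (3 mm play all round) until its shoulder sits on the rim: the origins are then 42 mm apart. Origin: centre of the underside, z up; yaw means nothing.
- yellow_tub: Same shape and size as the blue tub: round yellow plastic tub, holding round-headed pins (fixed, below the rim), 60 mm outside diameter, 50 mm high, foot 46 mm diameter and 8 mm high. Origin: centre of the underside, z up; yaw means nothing.
- pink_tub: Same shape and size as the blue tub: round pink plastic tub, holding erasers (fixed, below the rim), 60 mm outside diameter, 50 mm high, foot 46 mm diameter and 8 mm high. Origin: centre of the underside, z up; yaw means nothing.
- lid: Round orange-tan wooden lid, about 0.08 kg, dark loop handle on top. Upwards: spigot 46 mm diameter (0-6 mm), disc 62 mm diameter (6-14 mm), loop (14-46 mm), centred, 28 mm wide along the lid's x, 12 mm thick along its y: pinch it with fingers closing along y. Origin: centre of the spigot's underside, z up; it starts standing on it. Seated on a tub, its origin is 44 mm above the tub's.
- coaster: Round flat black coaster, fixed to the desk, 96 mm diameter, 6 mm high (its flat top is 6 mm above its origin). Origin: centre of the underside, on the desk.
- green_tub: Same shape and size as the blue tub: round green plastic tub, empty, 60 mm outside diameter, 50 mm high, foot 46 mm diameter and 8 mm high. Origin: centre of the underside, z up; yaw means nothing. Not part of the job; loose, to be left where it is.
- mug: White ceramic mug, 80 mm diameter, 92 mm high, handle at its +y side. Bystander, loose. Origin: centre of the underside.
- tape: Amber roll of adhesive tape lying flat, 84 mm diameter, 24 mm high. Bystander, loose. Origin: centre of the underside.
- stapler: Red and black stapler, 135 mm long along its x, 34 mm wide, 44 mm high. Bystander, loose. Origin: centre of the underside.
Things that resemble listed ones, but are neither listed nor needed, are in the scene too. There is more than one size of the blue_tub; the job needs the middle-sized.

How it is judged:
By the outcome, as a careful person would: the job done as asked, in the order asked, and still so for the second after the job is handed in, with the robot touching nothing.
It also fails if it takes over 134 s, if anything falls off the work surface, if the arm or the gripper's body presses on something with over 40 N, if the wrist force passes 120 N, or if a joint passes its speed limit or range.

## Working session

There is one attempt and no reset: what is moved stays moved. The work goes in short steps, Python scripts to look and compute and a tool call to move; the robot and the scene stay as the last step left them, time stands still between calls to the robot, and variables do not carry over. Pictures are saved under pics/ and viewed, at most 14 in all, crops included, and the job is handed in when it is done.

Besides the shell and the picture viewer there is one more tool, called after "Call:" in YAML: its name, and indented under it one key for each argument. send_rows: Moves the arm, as the interface text tells. Its arguments: {"type":"object","properties":{"steps":{"type":"array","items":{"type":"object","properties":{"dp":{"type":"array","items":{"type":"number"}},"roll":{"type":"number"},"jaw":{"type":"number"}}}},"newtons":{"type":"number"}},"required":["steps"]}

```bash
ls; mkdir -p pics
cat > h.py <<'E'
import numpy as np, cv2
from plant import r
def cam(n,save=None):
    c=r.capture(n)
    if save: cv2.imwrite('pics/'+save+'.png',c['image'])
    R=cv2.Rodrigues(np.array(c['rvec'],float))[0]; c['R']=R; c['t']=np.array(c['tvec'],float).ravel(); c['K']=np.array(c['K'],float)
    return c
def ray(c,u,v,z):
    d=c['R'].T@np.linalg.inv(c['K'])@np.array([u,v,1.]); o=-c['R'].T@c['t']
    return (o+d*(z-o[2])/d[2])
E
python3 - <<'E'
from h import *
a=cam('top','top1'); b=cam('scene','scene1'); 
for c in(a,b): print(c['K'].round(1).tolist(), (-c['R'].T@c['t']).round(3), c['R'].round(2).tolist())
print(r.get_state())
E
```

```text
pics
[[412.3, 0.0, 323.2], [0.0, 412.3, 197.6], [0.0, 0.0, 1.0]] [ 0.393 -0.028  1.059] [[0.01, -1.0, -0.01], [-0.98, -0.01, -0.2], [0.2, 0.01, -0.98]]
[[381.5, 0.0, 317.3], [0.0, 381.5, 192.6], [0.0, 0.0, 1.0]] [1.055 0.543 0.846] [[-0.77, 0.64, 0.01], [0.46, 0.56, -0.69], [-0.45, -0.52, -0.72]]
{'time_s': 0.1, 'joints': array([ 8.63498723e+01,  2.05852534e+01,  6.41647960e-01, -1.76072443e-02,
       -7.01357192e+01, -1.65069742e+01]), 'qd': array([-0.01925764, -0.16676284,  0.12222379,  0.08778484, -0.02071437,
        0.01920773]), 'joint_torque': array([-1.78356826e-03, -5.84162092e+01,  2.93750435e+01,  7.01554075e+00,
        1.01378281e-02, -5.53693224e-05]), 'tcp_pos': array([0.23248332, 0.63328017, 0.23976016]), 'eef_rot': array([ 1.79919241e+02, -6.66974098e-03, -2.01630916e+01]), 'contact_force': array([ 0.43006743,  0.06127503, -0.34157843]), 'moment': array([-0.01937687, -0.08734091,  0.04070044]), 'gripper_force': 0.0, 'gripper_width': 0.08766070326058688}
```

View pics/top1.png

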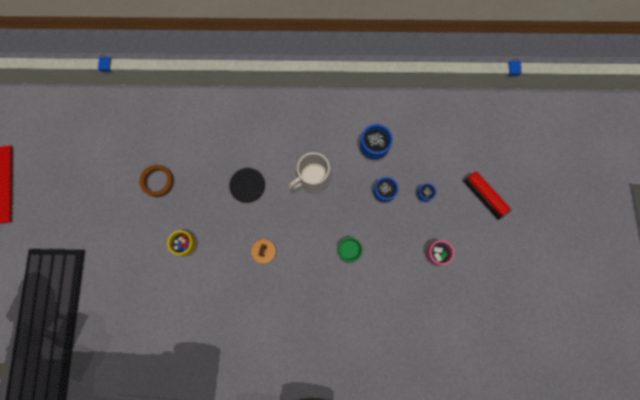

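View pics/scene1.png

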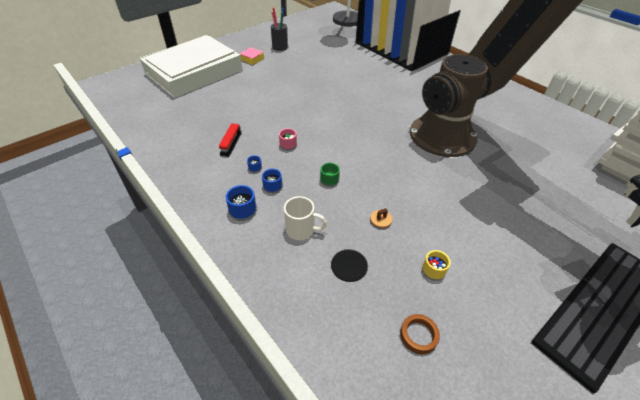

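The top view shows the coaster at (247,185), the middle-sized blue tub at (386,189), yellow at (180,242), pink at (440,252), the lid at (263,251), green at (349,249) and the mug at (314,170). The scene view agrees: middle blue (272,180), mug (299,219), coaster (349,265). Next I'll localise them.

```bash
cat >> h.py <<'E'
HSV={'blue':((105,130,40),(125,255,255)),'yellow':((22,130,60),(34,255,255)),'pink':((160,80,60),(178,255,255)),'lid':((8,110,120),(20,255,255)),'black':((0,0,0),(180,255,35)),'green':((50,120,40),(75,255,255))}
def blob(c,col,near=None,rad=25,close=1):
    hsv=cv2.cvtColor(c['image'],cv2.COLOR_BGR2HSV)
    m=cv2.inRange(hsv,*[np.array(x) for x in HSV[col]])
    if near is not None:
        k=np.zeros_like(m); cv2.circle(k,tuple(int(x) for x in near),rad,255,-1); m&=k
    cs,_=cv2.findContours(m,cv2.RETR_EXTERNAL,cv2.CHAIN_APPROX_NONE)
    if not cs: return None
    q=max(cs,key=cv2.contourArea); h=cv2.convexHull(q)
    return h
E
python3 - <<'E'
from h import *
import cv2
a=cam('top'); 
for n,col,p,z,rad in [('coaster','black',(247,185),.006,25),('blue','blue',(386,189),.03,18),('yellow','yellow',(180,242),.03,20),('pink','pink',(440,252),.03,20),('lid','lid',(263,251),.012,20),('green','green',(349,249),.03,20)]:
    h=blob(a,col,p,rad); e=cv2.fitEllipse(h); M=cv2.moments(h); u,v=M['m10']/M['m00'],M['m01']/M['m00']
    print(n,np.round((u,v),1),np.round(e[1],1),ray(a,u,v,z).round(4))
hsv=cv2.cvtColor(a['image'],cv2.COLOR_BGR2HSV); print([hsv[y,x].tolist() for x,y in [(257,250),(430,245),(262,251)]])
print(ray(a,314,170,.05),ray(a,156,181,.02))
E
```

```text
coaster [246.8 185.1] [31.  32.4] [0.6343 0.182  0.006 ]
blue [385.4 189. ] [23.1 24.8] [ 0.6236 -0.1776  0.03  ]
yellow [181.4 242.6] [24.7 28.5] [0.4795 0.3331 0.03  ]
pink [439.8 252.3] [25.2 28.1] [ 0.4648 -0.3098  0.03  ]
lid [263.3 251. ] [23.7 24.2] [0.4629 0.1302 0.012 ]
green [349.7 249.5] [23.  23.3] [ 0.4685 -0.0869  0.03  ]
[[15, 161, 174], [172, 132, 106], [11, 156, 77]]
[0.66577707 0.00499002 0.05      ] [0.63891132 0.41572995 0.02      ]
```

Run:
```python
from h import *
c=cam('wrist','w0'); o=-c['R'].T@c['t']; s=r.get_state()
from scipy.spatial.transform import Rotation as Ro
T=Ro.from_euler('xyz',s['eef_rot'],degrees=True).as_matrix()
print(c['K'].round(1).tolist(),'cam in tool',(T.T@(o-s['tcp_pos'])).round(3),(T.T@c['R'].T).round(2).tolist())
```

```text
[[282.9, 0.0, 322.2], [0.0, 282.9, 206.2], [0.0, 0.0, 1.0]] cam in tool [ 0.073  0.001 -0.144] [[-0.0, -0.96, -0.27], [1.0, -0.0, 0.0], [-0.0, -0.27, 0.96]]
```

Call:
send_rows:
  steps:
    - {"dp": [216, 209, 0], "roll": -0.352, "jaw": 100}
    - {"dp": [216, 209, 0], "roll": -0.352, "jaw": 100}
    - {"dp": [216, 209, 0], "roll": -0.352, "jaw": 100}
    - {"dp": [216, 209, 0], "roll": -0.352, "jaw": 100}
    - {"dp": [216, 209, 0], "roll": -0.352, "jaw": 100}
  newtons: 15

```text
time_s: 0.82
tcp_pos: [0.3639, 0.3608, 0.2407]
eef_rot: [-180.0, -0.0, -0.0]
contact_force: [0.2, 0.7, 0.6]
gripper_width: 0.0877
gripper_force: 0.0
```

Call:
send_rows:
  steps:
    - {"dp": [130, 270, 0], "roll": 0, "jaw": 90}
    - {"dp": [130, 270, 0], "roll": 0, "jaw": 90}
    - {"dp": [130, 270, 0], "roll": 0, "jaw": 90}
    - {"dp": [130, 270, 0], "roll": 0, "jaw": 90}
    - {"dp": [130, 270, 0], "roll": 0, "jaw": 90}

```text
time_s: 1.45
tcp_pos: [0.4939, 0.0908, 0.2408]
eef_rot: [-180.0, -0.0, -0.0]
contact_force: [1.1, 0.1, 0.1]
gripper_width: 0.0791
gripper_force: 0.0
```

Call:
send_rows:
  steps:
    - {"dp": [130, 270, 50], "roll": 0, "jaw": 90}
    - {"dp": [130, 270, 80], "roll": 0, "jaw": 90}
    - {"dp": [130, 270, 90], "roll": 0, "jaw": 90}
    - {"dp": [130, 270, 90], "roll": 0, "jaw": 90}
    - {"dp": [130, 270, 90], "roll": 0, "jaw": 90}

```text
time_s: 2.08
tcp_pos: [0.6237, -0.1779, 0.1501]
eef_rot: [-180.0, -0.0, 0.0]
contact_force: [1.0, 1.1, 1.6]
gripper_width: 0.0787
gripper_force: 0.0
```

Call:
send_rows:
  steps:
    - {"dp": [0, 0, 0], "roll": 0, "jaw": 90}
    - {"dp": [0, 0, 0], "roll": 0, "jaw": 90}

```text
time_s: 2.33
tcp_pos: [0.6227, -0.1763, 0.1504]
eef_rot: [-180.0, 0.1, -0.1]
contact_force: [0.2, 0.1, -0.6]
gripper_width: 0.0789
gripper_force: 0.0
```

Run:
```python
from h import *
c=cam('wrist','w1'); print(r.get_state()['tcp_pos'])
b=blob(c,'blue',None); print(cv2.fitEllipse(b),cv2.contourArea(b))
```

```text
[ 0.62289536 -0.17560485  0.15114679]
((287.2328796386719, 54.61211395263672), (107.5796127319336, 122.91442108154297), 166.2838592529297) 10133.5
```

View pics/w1.png

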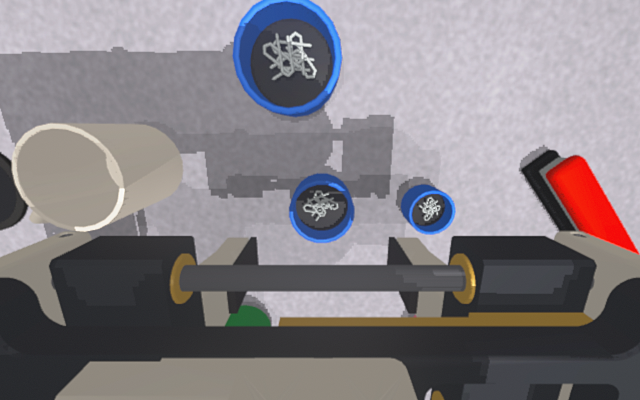

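Middle blue tub is at (321,208), between the large one (288,55) and the small one (428,209). I'll fit a 60 mm rim circle on the far side of its contour.

```bash
cat >> h.py <<'E'
from scipy.optimize import least_squares
def rim(c,col,near,rad=50,z=.05,R=.03):
    h=blob(c,col,near,rad).reshape(-1,2)
    q=blob(c,col,near,rad); m=np.zeros((400,640),np.uint8); cv2.fillPoly(m,[q],255)
    k=cv2.findContours(m,cv2.RETR_EXTERNAL,cv2.CHAIN_APPROX_NONE)[0][0].reshape(-1,2)
    P=np.array([ray(c,u+.0,v+.0,z)[:2] for u,v in k]); o=(-c['R'].T@c['t'])[:2]
    ce=P.mean(0)
    for _ in range(5):
        d=o-ce; d/=np.linalg.norm(d); S=P[(P-ce)@d<.003]
        s=least_squares(lambda x:np.hypot(*(S-x).T)-R,ce,loss='soft_l1',f_scale=.001); ce=s.x
    s2=least_squares(lambda x:np.hypot(*(S-x[:2]).T)-x[2],[*ce,R])
    return ce,s2.x
E
python3 - <<'E'
from h import *
c=cam('wrist'); t=r.get_state()['tcp_pos']
e,f=rim(c,'blue',(321,208),45); print(e.round(4),f.round(4),(e-t[:2]).round(4))
E
```

```text
[ 0.6215 -0.1758] [ 0.6203 -0.1758  0.029 ] [-0.0015 -0.0006]
```

Call:
send_rows:
  steps:
    - {"dp": [-2.5, -2, 40], "roll": 0, "jaw": 90}
    - {"dp": [-2.5, -2, 80], "roll": 0, "jaw": 90}
    - {"dp": [-2.5, -2, 105], "roll": 0, "jaw": 90}
    - {"dp": [-2.5, -2, 120], "roll": 0, "jaw": 90}
    - {"dp": [-2.5, -2, 120], "roll": 0, "jaw": 90}

```text
time_s: 3.05
tcp_pos: [0.6204, -0.1732, 0.0309]
eef_rot: [180.0, 0.0, 0.1]
contact_force: [-0.0, -0.4, 0.1]
gripper_width: 0.0788
gripper_force: 0.0
```

Call:
send_rows:
  steps:
    - {"dp": [0, 0, 0], "roll": 0, "jaw": 60}
    - {"dp": [0, 0, 0], "roll": 0, "jaw": 55}
    - {"dp": [0, 0, 0], "roll": 0, "jaw": 50}
    - {"dp": [0, 0, 0], "roll": 0, "jaw": 50}
    - {"dp": [0, 0, 0], "roll": 0, "jaw": 50}
  newtons: 15

```text
time_s: 3.68
tcp_pos: [0.6212, -0.1742, 0.0321]
eef_rot: [180.0, -0.1, 0.0]
contact_force: [-1.1, -0.4, 7.1]
gripper_width: 0.06
gripper_force: 15.0
```

Call:
send_rows:
  steps:
    - {"dp": [0, 0, -10], "roll": 0, "jaw": 50}
    - {"dp": [0, 0, -30], "roll": 0, "jaw": 50}
    - {"dp": [0, 0, -60], "roll": 0, "jaw": 50}
    - {"dp": [0, 0, -100], "roll": 0, "jaw": 50}
    - {"dp": [0, 0, -120], "roll": 0, "jaw": 50}

```text
time_s: 4.3
tcp_pos: [0.6212, -0.1741, 0.1538]
eef_rot: [180.0, -0.2, 0.0]
contact_force: [-0.3, 0.5, -1.2]
gripper_width: 0.0599
gripper_force: 15.0
```

Call:
send_rows:
  steps:
    - {"dp": [-20, -40, -46], "roll": 0, "jaw": 50}
    - {"dp": [-40, -95, -46], "roll": 0, "jaw": 50}
    - {"dp": [-60, -150, -46], "roll": 0, "jaw": 50}
    - {"dp": [-61, -205, -46], "roll": 0, "jaw": 50}
    - {"dp": [-61, -260, -46], "roll": 0, "jaw": 50}

```text
time_s: 4.92
tcp_pos: [0.5588, 0.0876, 0.1978]
eef_rot: [-180.0, -0.0, 0.0]
contact_force: [1.0, -0.4, -0.6]
gripper_width: 0.0598
gripper_force: 15.0
```

Call:
send_rows:
  steps:
    - {"dp": [0, -45, 0], "roll": 0, "jaw": 50}
    - {"dp": [0, -80, 0], "roll": 0, "jaw": 50}
    - {"dp": [0, -96, 0], "roll": 0, "jaw": 50}
    - {"dp": [0, -96, 0], "roll": 0, "jaw": 50}
    - {"dp": [0, -96, 0], "roll": 0, "jaw": 50}

```text
time_s: 5.55
tcp_pos: [0.5593, 0.1811, 0.1969]
eef_rot: [180.0, 0.0, -0.0]
contact_force: [0.3, -0.3, -0.9]
gripper_width: 0.0601
gripper_force: 15.0
```

Run:
```python
from h import *
c=cam('wrist','w2'); t=r.get_state()['tcp_pos']
e,f=rim(c,'black',(322,127),75,z=.006,R=.048); print(e.round(4),f.round(4),(e-t[:2]).round(4),t)
```

```text
Traceback (most recent call last):
  File "h.py", line 23, in rim
    h=blob(c,col,near,rad).reshape(-1,2)
      ^^^^^^^^^^^^^^^^^^^^^^^^^^^^
AttributeError: 'NoneType' object has no attribute 'reshape'
```

View pics/w2.png

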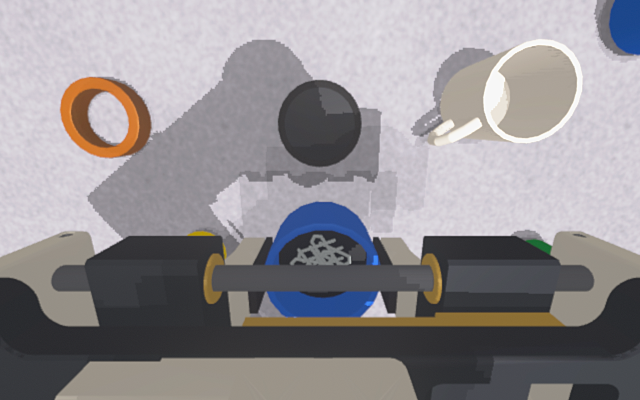

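The coaster is at (320,123), dark grey in this view. The tub is held level at (322,260). The black threshold needs raising.

```bash
sed -i "s/(180,255,35)/(180,255,85)/" h.py
python3 - <<'E'
from h import *
c=cam('wrist'); t=r.get_state()['tcp_pos']
e,f=rim(c,'black',(320,123),52,z=.006,R=.048); print(e.round(4),f.round(4),(e-t[:2]).round(4),t)
h=blob(c,'black',(320,123),52); print(cv2.boundingRect(h), cv2.contourArea(h))
E
```

```text
[0.6328 0.1828] [0.6334 0.1844 0.0466] [0.0734 0.0019] [0.55941478 0.18090818 0.19700123]
(278, 81, 83, 86) 5521.5
```

Call:
send_rows:
  steps:
    - {"dp": [50, -2, 0], "roll": 0, "jaw": 50}
    - {"dp": [74, -2, 20], "roll": 0, "jaw": 50}
    - {"dp": [74, -2, 60], "roll": 0, "jaw": 50}
    - {"dp": [74, -2, 100], "roll": 0, "jaw": 50}
    - {"dp": [74, -2, 130], "roll": 0, "jaw": 50}

```text
time_s: 6.28
tcp_pos: [0.633, 0.1825, 0.065]
eef_rot: [180.0, 0.1, -0.1]
contact_force: [0.4, 0.6, -0.8]
gripper_width: 0.0601
gripper_force: 15.0
```

Call:
send_rows:
  steps:
    - {"dp": [0, 0, 15], "roll": 0, "jaw": 50}
    - {"dp": [0, 0, 23], "roll": 0, "jaw": 50}
    - {"dp": [0, 0, 26], "roll": 0, "jaw": 50}
    - {"dp": [0, 0, 27], "roll": 0, "jaw": 50}
    - {"dp": [0, 0, 27], "roll": 0, "jaw": 50}

```text
time_s: 6.9
tcp_pos: [0.6339, 0.1842, 0.0408]
eef_rot: [-180.0, -0.1, 0.0]
contact_force: [-0.5, 0.0, -1.2]
gripper_width: 0.0603
gripper_force: 15.0
```

Call:
send_rows:
  steps:
    - {"dp": [0, 0, 0.7], "roll": 0, "jaw": 50}
    - {"dp": [0, 0, 1.4], "roll": 0, "jaw": 50}
    - {"dp": [0, 0, 1.4], "roll": 0, "jaw": 50}

```text
time_s: 7.28
tcp_pos: [0.6334, 0.184, 0.0385]
eef_rot: [180.0, 0.0, 0.0]
contact_force: [0.1, 0.2, -1.0]
gripper_width: 0.0601
gripper_force: 15.0
```

Call:
send_rows:
  steps:
    - {"dp": [0, 0, 0.5], "roll": 0, "jaw": 50}
    - {"dp": [0, 0, 1], "roll": 0, "jaw": 50}
    - {"dp": [0, 0, 1], "roll": 0, "jaw": 50}

```text
time_s: 7.65
tcp_pos: [0.6335, 0.184, 0.0382]
eef_rot: [-180.0, -0.0, 0.0]
contact_force: [-3.1, -0.4, 5.5]
gripper_width: 0.06
gripper_force: 15.0
```

Call:
send_rows:
  steps:
    - {"dp": [0, 0, 0], "roll": 0, "jaw": 70}
    - {"dp": [0, 0, 0], "roll": 0, "jaw": 90}
    - {"dp": [0, 0, 0], "roll": 0, "jaw": 90}
    - {"dp": [0, 0, -30], "roll": 0, "jaw": 90}
    - {"dp": [0, 0, -80], "roll": 0, "jaw": 90}

```text
time_s: 8.28
tcp_pos: [0.6323, 0.1833, 0.1162]
eef_rot: [179.9, 0.2, 0.0]
contact_force: [1.0, 0.6, -0.1]
gripper_width: 0.0786
gripper_force: 0.0
```

Call:
send_rows:
  steps:
    - {"dp": [-40, -40, -25], "roll": 0, "jaw": 90}
    - {"dp": [-80, -80, -25], "roll": 0, "jaw": 90}
    - {"dp": [-120, -120, -25], "roll": 0, "jaw": 90}
    - {"dp": [-153, -149, -25], "roll": 0, "jaw": 90}
    - {"dp": [-153, -149, -25], "roll": 0, "jaw": 90}

```text
time_s: 8.9
tcp_pos: [0.4786, 0.3349, 0.1428]
eef_rot: [-180.0, -0.0, 0.2]
contact_force: [0.0, 0.1, 0.5]
gripper_width: 0.0785
gripper_force: 0.0
```

Call:
send_rows:
  steps:
    - {"dp": [0, 0, 0], "roll": 0, "jaw": 90}
    - {"dp": [0, 0, 0], "roll": 0, "jaw": 90}

```text
time_s: 9.15
tcp_pos: [0.481, 0.3323, 0.1424]
eef_rot: [180.0, 0.0, -0.0]
contact_force: [0.2, 0.7, 0.7]
gripper_width: 0.0786
gripper_force: 0.0
```

Run:
```python
from h import *
c=cam('wrist','w3'); t=r.get_state()['tcp_pos']
u=c['K']@(c['R']@np.array([t[0],t[1],.05])+c['t']); u=u[:2]/u[2]; print(u)
e,f=rim(c,'yellow',u,55); print(e.round(4),f.round(4),(e-t[:2]).round(4),t)
hh=blob(cam('top'),'blue',(247,185),30); print(cv2.boundingRect(hh))
```

```text
[321.78179632 212.58164997]
[0.478  0.3335] [0.4769 0.3336 0.0291] [-0.0031  0.0013] [0.48107847 0.33220308 0.14233201]
(231, 169, 28, 27)
```

View pics/w3.png

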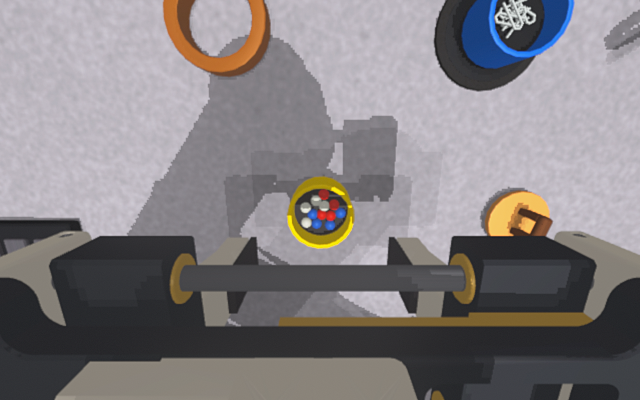

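Yellow sits under the jaws at (321,212). The blue tub stands on the coaster at (515,30). I'll grasp yellow now.

Call:
send_rows:
  steps:
    - {"dp": [-2.5, -1.5, 40], "roll": 0, "jaw": 90}
    - {"dp": [-2.5, -1.5, 80], "roll": 0, "jaw": 90}
    - {"dp": [-2.5, -1.5, 102], "roll": 0, "jaw": 90}
    - {"dp": [-2.5, -1.5, 111], "roll": 0, "jaw": 90}
    - {"dp": [-2.5, -1.5, 111], "roll": 0, "jaw": 90}

```text
time_s: 9.88
tcp_pos: [0.4783, 0.3341, 0.0313]
eef_rot: [180.0, 0.0, -0.0]
contact_force: [-0.1, -0.3, 0.4]
gripper_width: 0.0788
gripper_force: 0.0
```

Call:
send_rows:
  steps:
    - {"dp": [0, 0, 0], "roll": 0, "jaw": 60}
    - {"dp": [0, 0, 0], "roll": 0, "jaw": 55}
    - {"dp": [0, 0, 0], "roll": 0, "jaw": 50}
    - {"dp": [0, 0, 0], "roll": 0, "jaw": 50}
    - {"dp": [0, 0, 0], "roll": 0, "jaw": 50}

```text
time_s: 10.5
tcp_pos: [0.4782, 0.3347, 0.0324]
eef_rot: [-180.0, -0.0, 0.0]
contact_force: [-1.4, -2.2, 6.0]
gripper_width: 0.0589
gripper_force: 15.0
```

Call:
send_rows:
  steps:
    - {"dp": [0, 0, -10], "roll": 0, "jaw": 50}
    - {"dp": [0, 0, -30], "roll": 0, "jaw": 50}
    - {"dp": [0, 0, -70], "roll": 0, "jaw": 50}
    - {"dp": [0, 0, -120], "roll": 0, "jaw": 50}
    - {"dp": [0, 0, -168], "roll": 0, "jaw": 50}

```text
time_s: 11.12
tcp_pos: [0.4776, 0.3342, 0.2015]
eef_rot: [-180.0, 0.0, 0.0]
contact_force: [0.3, 0.1, -0.9]
gripper_width: 0.0593
gripper_force: 15.0
```

Call:
send_rows:
  steps:
    - {"dp": [25, 45, 0], "roll": 0, "jaw": 50}
    - {"dp": [55, 100, 0], "roll": 0, "jaw": 50}
    - {"dp": [75, 140, 0], "roll": 0, "jaw": 50}
    - {"dp": [82, 151, 0], "roll": 0, "jaw": 50}
    - {"dp": [82, 151, 0], "roll": 0, "jaw": 50}

```text
time_s: 11.75
tcp_pos: [0.5601, 0.1827, 0.1997]
eef_rot: [-180.0, 0.0, -0.1]
contact_force: [-0.4, 0.8, -0.9]
gripper_width: 0.0594
gripper_force: 15.0
```

Call:
send_rows:
  steps:
    - {"dp": [0, 0, 0], "roll": 0, "jaw": 50}
    - {"dp": [0, 0, 0], "roll": 0, "jaw": 50}

```text
time_s: 12.0
tcp_pos: [0.5596, 0.1844, 0.1996]
eef_rot: [-180.0, 0.0, 0.1]
contact_force: [0.6, 0.2, -0.4]
gripper_width: 0.0593
gripper_force: 15.0
```

Run:
```python
from h import *
c=cam('wrist','w4'); t=r.get_state()['tcp_pos']
def px(p):
    u=c['K']@(c['R']@np.array(p)+c['t']); return u[:2]/u[2]
u=px([.634,.184,.056]); print(u,t)
e,f=rim(c,'blue',u,65,z=.056); print(e.round(4),f.round(4),(e-t[:2]).round(4))
```

```text
[322.35386138 124.40542638] [0.55957192 0.18436102 0.19955979]
[0.632  0.1838] [0.6325 0.1836 0.0296] [ 0.0725 -0.0006]
```

View pics/w4.png

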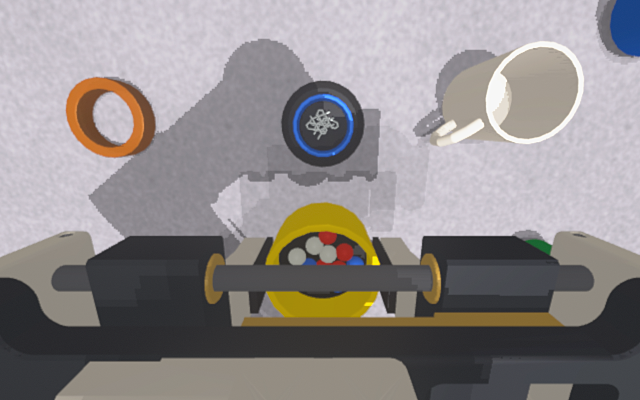

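Blue is centred on the coaster at (322,124). Yellow is held level. Now lower onto blue.

Call:
send_rows:
  steps:
    - {"dp": [45, 0, 0], "roll": 0, "jaw": 50}
    - {"dp": [73.5, 0, 20], "roll": 0, "jaw": 50}
    - {"dp": [73.5, 0, 60], "roll": 0, "jaw": 50}
    - {"dp": [73.5, 0, 92], "roll": 0, "jaw": 50}
    - {"dp": [73.5, 0, 105], "roll": 0, "jaw": 50}

```text
time_s: 12.68
tcp_pos: [0.6323, 0.1835, 0.0923]
eef_rot: [179.9, 0.2, 0.0]
contact_force: [-0.1, 0.5, -0.6]
gripper_width: 0.0594
gripper_force: 15.0
```

Call:
send_rows:
  steps:
    - {"dp": [0, 0, 2], "roll": 0, "jaw": 50}
    - {"dp": [0, 0, 4], "roll": 0, "jaw": 50}
    - {"dp": [0, 0, 6], "roll": 0, "jaw": 50}
    - {"dp": [0, 0, 8], "roll": 0, "jaw": 50}
    - {"dp": [0, 0, 8], "roll": 0, "jaw": 50}

```text
time_s: 13.3
tcp_pos: [0.6335, 0.1835, 0.0867]
eef_rot: [-180.0, -0.0, 0.0]
contact_force: [0.3, 0.3, -1.6]
gripper_width: 0.0594
gripper_force: 15.0
```

Call:
send_rows:
  steps:
    - {"dp": [0, 0, 1.5], "roll": 0, "jaw": 50}
    - {"dp": [0, 0, 3], "roll": 0, "jaw": 50}
    - {"dp": [0, 0, 4], "roll": 0, "jaw": 50}
    - {"dp": [0, 0, 4], "roll": 0, "jaw": 50}

```text
time_s: 13.8
tcp_pos: [0.6334, 0.1834, 0.0823]
eef_rot: [180.0, 0.0, 0.0]
contact_force: [0.4, 0.3, -0.7]
gripper_width: 0.0594
gripper_force: 15.0
```

Call:
send_rows:
  steps:
    - {"dp": [0, 0, 0.7], "roll": 0, "jaw": 50}
    - {"dp": [0, 0, 1.2], "roll": 0, "jaw": 50}
    - {"dp": [0, 0, 1.2], "roll": 0, "jaw": 50}

```text
time_s: 14.18
tcp_pos: [0.6334, 0.1835, 0.0813]
eef_rot: [180.0, 0.0, 0.0]
contact_force: [0.3, -0.2, -1.7]
gripper_width: 0.0592
gripper_force: 15.0
```

Call:
send_rows:
  steps:
    - {"dp": [0, 0, 0.6], "roll": 0, "jaw": 50}
    - {"dp": [0, 0, 1], "roll": 0, "jaw": 50}
    - {"dp": [0, 0, 1], "roll": 0, "jaw": 50}

```text
time_s: 14.55
tcp_pos: [0.6335, 0.1835, 0.0805]
eef_rot: [-180.0, -0.0, 0.0]
contact_force: [-1.4, -1.1, 0.6]
gripper_width: 0.0592
gripper_force: 15.0
```

Call:
send_rows:
  steps:
    - {"dp": [0, 0, 0.4], "roll": 0, "jaw": 50}
    - {"dp": [0, 0, 0.8], "roll": 0, "jaw": 50}
    - {"dp": [0, 0, 0.8], "roll": 0, "jaw": 50}

```text
time_s: 14.92
tcp_pos: [0.6337, 0.1836, 0.0805]
eef_rot: [-180.0, -0.0, 0.0]
contact_force: [-1.5, -0.2, 6.5]
gripper_width: 0.0593
gripper_force: 15.0
```

Call:
send_rows:
  steps:
    - {"dp": [0, 0, 0], "roll": 0, "jaw": 70}
    - {"dp": [0, 0, 0], "roll": 0, "jaw": 90}
    - {"dp": [0, 0, 0], "roll": 0, "jaw": 90}
    - {"dp": [0, 0, -40], "roll": 0, "jaw": 90}
    - {"dp": [0, 0, -90], "roll": 0, "jaw": 90}

```text
time_s: 15.55
tcp_pos: [0.6327, 0.183, 0.1691]
eef_rot: [179.9, 0.2, 0.0]
contact_force: [1.3, 0.7, 0.5]
gripper_width: 0.079
gripper_force: 0.0
```

Call:
send_rows:
  steps:
    - {"dp": [-18, 50, 0], "roll": 0, "jaw": 90}
    - {"dp": [-36, 105, 0], "roll": 0, "jaw": 90}
    - {"dp": [-54, 160, 0], "roll": 0, "jaw": 90}
    - {"dp": [-72, 215, 0], "roll": 0, "jaw": 90}
    - {"dp": [-90, 270, 0], "roll": 0, "jaw": 90}

```text
time_s: 16.18
tcp_pos: [0.5427, -0.0881, 0.1697]
eef_rot: [180.0, -0.0, 0.0]
contact_force: [1.0, -0.6, 0.8]
gripper_width: 0.079
gripper_force: 0.0
```

Call:
send_rows:
  steps:
    - {"dp": [-18, 55, 0], "roll": 0, "jaw": 90}
    - {"dp": [-36, 110, 0], "roll": 0, "jaw": 90}
    - {"dp": [-54, 165, 0], "roll": 0, "jaw": 90}
    - {"dp": [-72, 210, 10], "roll": 0, "jaw": 90}
    - {"dp": [-78, 224, 20], "roll": 0, "jaw": 90}

```text
time_s: 16.8
tcp_pos: [0.4643, -0.3127, 0.1491]
eef_rot: [180.0, -0.0, -0.1]
contact_force: [-0.1, 0.6, -0.5]
gripper_width: 0.0788
gripper_force: 0.0
```

Call:
send_rows:
  steps:
    - {"dp": [0, 0, 0], "roll": 0, "jaw": 90}
    - {"dp": [0, 0, 0], "roll": 0, "jaw": 90}
    - {"dp": [0, 0, 0], "roll": 0, "jaw": 90}

```text
time_s: 17.18
tcp_pos: [0.4664, -0.3097, 0.1499]
eef_rot: [180.0, -0.0, 0.1]
contact_force: [0.7, -0.4, 0.4]
gripper_width: 0.0792
gripper_force: 0.0
```

Run:
```python
from h import *
c=cam('wrist','w5'); t=r.get_state()['tcp_pos']
u=c['K']@(c['R']@np.array([t[0],t[1],.05])+c['t']); u=u[:2]/u[2]; print(u)
e,f=rim(c,'pink',u,55); print(e.round(4),f.round(4),(e-t[:2]).round(4),t)
i=c['image'][140:290,220:420]; cv2.imwrite('pics/w5c.png',cv2.resize(i,None,fx=2,fy=2))
s=cam('scene')['image'][190:310,290:410]; cv2.imwrite('pics/s5c.png',cv2.resize(s,None,fx=3,fy=3))
```

```text
[321.71031034 210.31600608]
[ 0.4626 -0.3073] [ 0.4617 -0.3073  0.0292] [-0.0037  0.0024] [ 0.46629436 -0.30974778  0.14994974]
```

View pics/w5.png

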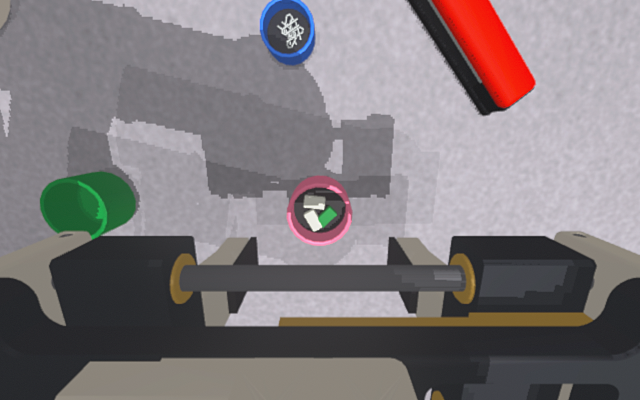

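View pics/s5c.png

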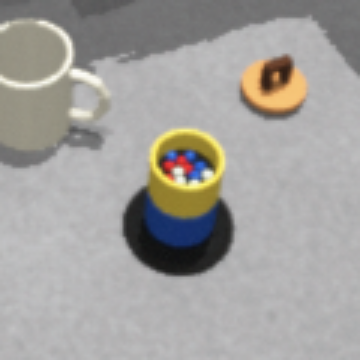

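Yellow is squarely seated on blue (crop centre 185,190). Pink is at (320,211) in the wrist view. I'll grasp it.

Call:
send_rows:
  steps:
    - {"dp": [-3, -2.5, 40], "roll": 0, "jaw": 90}
    - {"dp": [-3, -2.5, 80], "roll": 0, "jaw": 90}
    - {"dp": [-3, -2.5, 108], "roll": 0, "jaw": 90}
    - {"dp": [-3, -2.5, 118], "roll": 0, "jaw": 90}
    - {"dp": [-3, -2.5, 118], "roll": 0, "jaw": 90}

```text
time_s: 17.9
tcp_pos: [0.4628, -0.3079, 0.0315]
eef_rot: [180.0, 0.0, 0.1]
contact_force: [-0.1, 0.8, -1.1]
gripper_width: 0.0792
gripper_force: 0.0
```

Call:
send_rows:
  steps:
    - {"dp": [0, 0, 0], "roll": 0, "jaw": 60}
    - {"dp": [0, 0, 0], "roll": 0, "jaw": 55}
    - {"dp": [0, 0, 0], "roll": 0, "jaw": 50}
    - {"dp": [0, 0, 0], "roll": 0, "jaw": 50}
    - {"dp": [0, 0, 0], "roll": 0, "jaw": 50}

```text
time_s: 18.52
tcp_pos: [0.4632, -0.3082, 0.0325]
eef_rot: [180.0, -0.1, 0.0]
contact_force: [-1.0, 1.8, 7.3]
gripper_width: 0.0597
gripper_force: 15.0
```

Call:
send_rows:
  steps:
    - {"dp": [0, 0, -10], "roll": 0, "jaw": 50}
    - {"dp": [0, 0, -40], "roll": 0, "jaw": 50}
    - {"dp": [0, 0, -90], "roll": 0, "jaw": 50}
    - {"dp": [0, 0, -145], "roll": 0, "jaw": 50}
    - {"dp": [0, 0, -190], "roll": 0, "jaw": 50}

```text
time_s: 19.15
tcp_pos: [0.4624, -0.3081, 0.2244]
eef_rot: [180.0, -0.1, 0.0]
contact_force: [0.4, -1.0, -1.6]
gripper_width: 0.0595
gripper_force: 15.0
```

Call:
send_rows:
  steps:
    - {"dp": [10, -45, 0], "roll": 0, "jaw": 50}
    - {"dp": [20, -95, 0], "roll": 0, "jaw": 50}
    - {"dp": [30, -150, 0], "roll": 0, "jaw": 50}
    - {"dp": [40, -205, 0], "roll": 0, "jaw": 50}
    - {"dp": [50, -260, 0], "roll": 0, "jaw": 50}

```text
time_s: 19.77
tcp_pos: [0.5122, -0.0464, 0.2222]
eef_rot: [-180.0, -0.0, -0.0]
contact_force: [1.0, -0.4, -0.4]
gripper_width: 0.0593
gripper_force: 15.0
```

Call:
send_rows:
  steps:
    - {"dp": [10, -55, 0], "roll": 0, "jaw": 50}
    - {"dp": [20, -110, 0], "roll": 0, "jaw": 50}
    - {"dp": [30, -165, 0], "roll": 0, "jaw": 50}
    - {"dp": [40, -210, 0], "roll": 0, "jaw": 50}
    - {"dp": [47, -232, 0], "roll": 0, "jaw": 50}

```text
time_s: 20.4
tcp_pos: [0.5594, 0.186, 0.2216]
eef_rot: [180.0, 0.0, 0.1]
contact_force: [0.1, -0.5, -1.2]
gripper_width: 0.0596
gripper_force: 15.0
```

Call:
send_rows:
  steps:
    - {"dp": [0, 0, 0], "roll": 0, "jaw": 50}
    - {"dp": [0, 0, 0], "roll": 0, "jaw": 50}
    - {"dp": [0, 0, 0], "roll": 0, "jaw": 50}

```text
time_s: 20.78
tcp_pos: [0.5593, 0.1828, 0.2217]
eef_rot: [180.0, 0.0, -0.1]
contact_force: [-0.1, -0.4, -1.2]
gripper_width: 0.0594
gripper_force: 15.0
```

Run:
```python
from h import *
c=cam('wrist','w6'); t=r.get_state()['tcp_pos']
def px(p):
    u=c['K']@(c['R']@np.array(p)+c['t']); return u[:2]/u[2]
u=px([.633,.184,.098]); print(u,t)
e,f=rim(c,'yellow',u,48,z=.098); print(e.round(4),f.round(4),(e-t[:2]).round(4))
```

```text
[320.37308846 125.11873473] [0.55934935 0.18292127 0.22180386]
[0.632  0.1828] [0.6318 0.1832 0.0297] [ 0.0726 -0.0001]
```

View pics/w6.png

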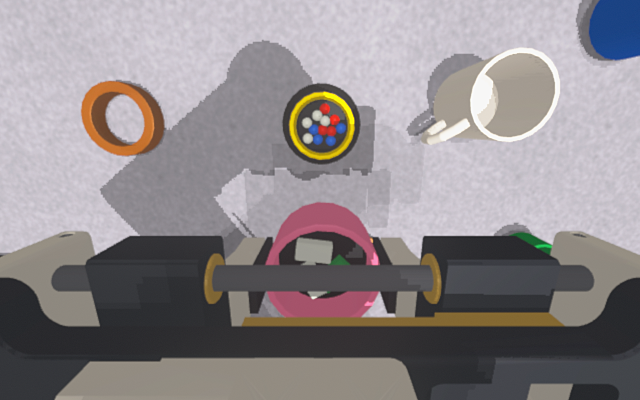

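Yellow rim is centred at (320,125) and pink is held level. Now lower.

Call:
send_rows:
  steps:
    - {"dp": [45, 0, 0], "roll": 0, "jaw": 50}
    - {"dp": [73.5, 0, 20], "roll": 0, "jaw": 50}
    - {"dp": [73.5, 0, 55], "roll": 0, "jaw": 50}
    - {"dp": [73.5, 0, 78], "roll": 0, "jaw": 50}
    - {"dp": [73.5, 0, 86], "roll": 0, "jaw": 50}

```text
time_s: 21.45
tcp_pos: [0.6323, 0.1828, 0.134]
eef_rot: [179.9, 0.1, -0.0]
contact_force: [0.2, -0.8, -1.0]
gripper_width: 0.0596
gripper_force: 15.0
```

Call:
send_rows:
  steps:
    - {"dp": [0, 0, 3], "roll": 0, "jaw": 50}
    - {"dp": [0, 0, 6], "roll": 0, "jaw": 50}
    - {"dp": [0, 0, 9], "roll": 0, "jaw": 50}
    - {"dp": [0, 0, 10.5], "roll": 0, "jaw": 50}
    - {"dp": [0, 0, 10.5], "roll": 0, "jaw": 50}

```text
time_s: 22.08
tcp_pos: [0.633, 0.184, 0.1251]
eef_rot: [-180.0, -0.0, 0.0]
contact_force: [0.0, -0.3, -0.6]
gripper_width: 0.0595
gripper_force: 15.0
```

Call:
send_rows:
  steps:
    - {"dp": [0, 0, 0.7], "roll": 0, "jaw": 50}
    - {"dp": [0, 0, 1.3], "roll": 0, "jaw": 50}
    - {"dp": [0, 0, 1.3], "roll": 0, "jaw": 50}

```text
time_s: 22.45
tcp_pos: [0.6329, 0.184, 0.1237]
eef_rot: [180.0, 0.0, 0.0]
contact_force: [-0.7, -0.1, -1.2]
gripper_width: 0.0596
gripper_force: 15.0
```

Call:
send_rows:
  steps:
    - {"dp": [0, 0, 0.5], "roll": 0, "jaw": 50}
    - {"dp": [0, 0, 1], "roll": 0, "jaw": 50}
    - {"dp": [0, 0, 1], "roll": 0, "jaw": 50}

```text
time_s: 22.82
tcp_pos: [0.6329, 0.184, 0.1227]
eef_rot: [180.0, 0.0, 0.0]
contact_force: [-1.2, -0.3, -1.5]
gripper_width: 0.0593
gripper_force: 15.0
```

Call:
send_rows:
  steps:
    - {"dp": [0, 0, 0.4], "roll": 0, "jaw": 50}
    - {"dp": [0, 0, 0.6], "roll": 0, "jaw": 50}
    - {"dp": [0, 0, 0.6], "roll": 0, "jaw": 50}

```text
time_s: 23.2
tcp_pos: [0.6331, 0.184, 0.1226]
eef_rot: [-180.0, -0.0, 0.0]
contact_force: [-0.2, -0.5, 4.0]
gripper_width: 0.0595
gripper_force: 15.0
```

Call:
send_rows:
  steps:
    - {"dp": [0, 0, 0], "roll": 0, "jaw": 70}
    - {"dp": [0, 0, 0], "roll": 0, "jaw": 90}
    - {"dp": [0, 0, 0], "roll": 0, "jaw": 90}
    - {"dp": [0, 0, -40], "roll": 0, "jaw": 90}
    - {"dp": [0, 0, -85], "roll": 0, "jaw": 90}

```text
time_s: 23.82
tcp_pos: [0.6325, 0.1837, 0.2071]
eef_rot: [179.9, 0.1, 0.0]
contact_force: [-0.2, 0.1, 1.2]
gripper_width: 0.079
gripper_force: 0.0
```

Call:
send_rows:
  steps:
    - {"dp": [-50, 15, 0], "roll": 0, "jaw": 60}
    - {"dp": [-105, 35, 0], "roll": 0, "jaw": 60}
    - {"dp": [-150, 50, 25], "roll": 0, "jaw": 60}
    - {"dp": [-170, 54, 58], "roll": 0, "jaw": 60}
    - {"dp": [-170, 54, 58], "roll": 0, "jaw": 60}

```text
time_s: 24.45
tcp_pos: [0.4606, 0.1287, 0.1478]
eef_rot: [179.9, 0.2, 0.0]
contact_force: [0.7, 1.0, 0.9]
gripper_width: 0.0526
gripper_force: 0.0
```

Call:
send_rows:
  steps:
    - {"dp": [0, 0, 0], "roll": 0, "jaw": 60}
    - {"dp": [0, 0, 0], "roll": 0, "jaw": 60}
    - {"dp": [0, 0, 0], "roll": 0, "jaw": 60}

```text
time_s: 24.82
tcp_pos: [0.4638, 0.1303, 0.1495]
eef_rot: [-180.0, -0.0, -0.0]
contact_force: [-0.4, 0.1, 0.0]
gripper_width: 0.0524
gripper_force: 0.0
```

Run:
```python
from h import *
c=cam('wrist','w7'); t=r.get_state()['tcp_pos']
def px(p):
    u=c['K']@(c['R']@np.array(p)+c['t']); return u[:2]/u[2]
u=px([.463,.13,.014]); print(u,t)
e,f=rim(c,'lid',u,50,z=.014,R=.031); print(e.round(4),f.round(4),(e-t[:2]).round(4))
hsv=cv2.cvtColor(c['image'],cv2.COLOR_BGR2HSV); m=np.zeros((400,640),np.uint8); q=blob(c,'lid',u,50); cv2.fillPoly(m,[q],255)
d=((hsv[...,2]<110)&(m>0)).astype(np.uint8)*255
k=max(cv2.findContours(d,cv2.RETR_EXTERNAL,cv2.CHAIN_APPROX_NONE)[0],key=cv2.contourArea)
(P,s,a)=cv2.minAreaRect(k); print(P,s,a,ray(c,*P,.04))
i=c['image'][130:280,220:420]; cv2.imwrite('pics/w7c.png',cv2.resize(i,None,fx=3,fy=3,interpolation=cv2.INTER_CUBIC))
s=cam('scene')['image'][190:310,290:410]; cv2.imwrite('pics/s7c.png',cv2.resize(s,None,fx=3,fy=3))
```

```text
[322.13016225 201.01741407] [0.46358739 0.13017635 0.14940121]
[0.4622 0.1321] [0.461  0.1321 0.03  ] [-0.0014  0.0019]
(320.2639465332031, 207.00328063964844) (12.768942832946777, 32.98166275024414) 13.240520477294922 [0.46406326 0.13170748 0.04      ]
```

View pics/w7c.png

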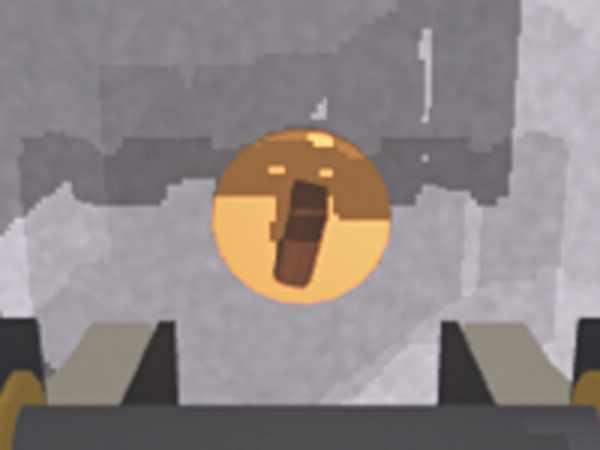

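View pics/s7c.png

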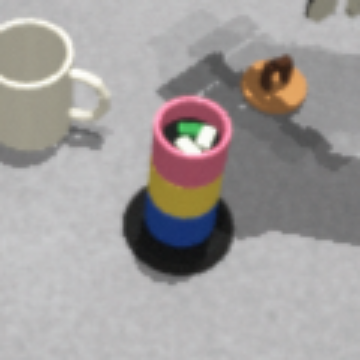

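Pink is seated and the stack is straight. The lid is at crop (302,215), with its loop leaning about 13° to the right, so I turn +0.23 rad and pinch.

Call:
send_rows:
  steps:
    - {"dp": [-1, -2, 20], "roll": 0.12, "jaw": 60}
    - {"dp": [-1, -2, 60], "roll": 0.23, "jaw": 50}
    - {"dp": [-1, -2, 95], "roll": 0.23, "jaw": 45}
    - {"dp": [-1, -2, 112], "roll": 0.23, "jaw": 45}
    - {"dp": [-1, -2, 116], "roll": 0.23, "jaw": 45}

```text
time_s: 25.55
tcp_pos: [0.4616, 0.1315, 0.0321]
eef_rot: [179.9, 0.1, -13.2]
contact_force: [0.3, -0.1, 0.3]
gripper_width: 0.0395
gripper_force: 0.0
```

Call:
send_rows:
  steps:
    - {"dp": [0, 0, 0], "roll": 0, "jaw": 30}
    - {"dp": [0, 0, 0], "roll": 0, "jaw": 20}
    - {"dp": [0, 0, 0], "roll": 0, "jaw": 12}
    - {"dp": [0, 0, 0], "roll": 0, "jaw": 5}
    - {"dp": [0, 0, 0], "roll": 0, "jaw": 5}
  newtons: 20

```text
time_s: 26.18
tcp_pos: [0.4623, 0.1322, 0.0337]
eef_rot: [-180.0, -0.0, -13.2]
contact_force: [-2.0, 0.7, 6.8]
gripper_width: 0.0117
gripper_force: 20.0
```

Call:
send_rows:
  steps:
    - {"dp": [0, 0, 0], "roll": 0, "jaw": 5}
    - {"dp": [0, 0, 0], "roll": 0, "jaw": 5}

```text
time_s: 26.42
tcp_pos: [0.4623, 0.1322, 0.0337]
eef_rot: [-180.0, -0.0, -13.1]
contact_force: [-1.6, 0.7, 6.1]
gripper_width: 0.0119
gripper_force: 20.0
```

Call:
send_rows:
  steps:
    - {"dp": [0, 0, -10], "roll": 0, "jaw": 5}
    - {"dp": [0, 0, -40], "roll": 0, "jaw": 5}
    - {"dp": [0, 0, -90], "roll": -0.1, "jaw": 5}
    - {"dp": [0, 0, -145], "roll": -0.23, "jaw": 5}
    - {"dp": [0, 0, -192], "roll": -0.23, "jaw": 5}

```text
time_s: 27.05
tcp_pos: [0.4617, 0.1317, 0.2278]
eef_rot: [-179.9, -0.1, 0.1]
contact_force: [0.1, 0.4, -1.5]
gripper_width: 0.0118
gripper_force: 20.0
```

Call:
send_rows:
  steps:
    - {"dp": [30, -15, 0], "roll": 0, "jaw": 5}
    - {"dp": [70, -38, 0], "roll": 0, "jaw": 5}
    - {"dp": [97, -52, 0], "roll": 0, "jaw": 5}
    - {"dp": [97, -52, 0], "roll": 0, "jaw": 5}
    - {"dp": [97, -52, 0], "roll": 0, "jaw": 5}

```text
time_s: 27.68
tcp_pos: [0.5583, 0.1835, 0.2249]
eef_rot: [180.0, 0.1, -0.0]
contact_force: [0.1, -0.8, -0.2]
gripper_width: 0.0117
gripper_force: 20.0
```

Call:
send_rows:
  steps:
    - {"dp": [0, 0, 0], "roll": 0, "jaw": 5}
    - {"dp": [0, 0, 0], "roll": 0, "jaw": 5}

```text
time_s: 27.92
tcp_pos: [0.5585, 0.1838, 0.2257]
eef_rot: [-180.0, -0.0, 0.0]
contact_force: [0.3, 0.9, -1.0]
gripper_width: 0.0117
gripper_force: 20.0
```

Run:
```python
from h import *
c=cam('wrist','w8'); t=r.get_state()['tcp_pos']
def px(p):
    u=c['K']@(c['R']@np.array(p)+c['t']); return u[:2]/u[2]
u=px([.633,.184,.14]); print(u,t)
e,f=rim(c,'pink',u,52,z=.14); print(e.round(4),f.round(4),(e-t[:2]).round(4))
```

```text
[321.33901128 123.99559265] [0.558607   0.18376508 0.22561104]
[0.6314 0.1834] [0.6317 0.1836 0.0297] [ 0.0728 -0.0004]
```

View pics/w8.png

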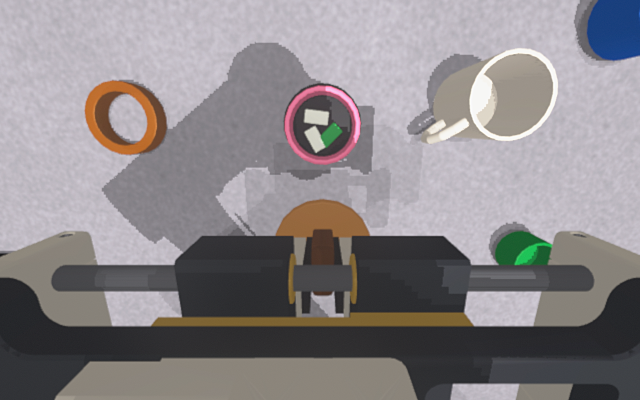

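Pink rim is centred at (322,124). The lid is held level and straight. Lowering it.

Call:
send_rows:
  steps:
    - {"dp": [45, 0, 0], "roll": 0, "jaw": 5}
    - {"dp": [74, 0, 5], "roll": 0, "jaw": 5}
    - {"dp": [74, 0, 25], "roll": 0, "jaw": 5}
    - {"dp": [74, 0, 42], "roll": 0, "jaw": 5}
    - {"dp": [74, 0, 47], "roll": 0, "jaw": 5}

```text
time_s: 28.6
tcp_pos: [0.632, 0.1836, 0.1768]
eef_rot: [179.9, 0.1, 0.0]
contact_force: [-0.1, -0.2, -0.2]
gripper_width: 0.0115
gripper_force: 20.0
```

Call:
send_rows:
  steps:
    - {"dp": [0, 0, 2], "roll": 0, "jaw": 5}
    - {"dp": [0, 0, 4], "roll": 0, "jaw": 5}
    - {"dp": [0, 0, 6], "roll": 0, "jaw": 5}
    - {"dp": [0, 0, 8], "roll": 0, "jaw": 5}
    - {"dp": [0, 0, 8], "roll": 0, "jaw": 5}

```text
time_s: 29.22
tcp_pos: [0.6329, 0.1839, 0.17]
eef_rot: [180.0, 0.0, 0.0]
contact_force: [-1.1, -0.5, -1.8]
gripper_width: 0.012
gripper_force: 20.0
```

Call:
send_rows:
  steps:
    - {"dp": [0, 0, 0.7], "roll": 0, "jaw": 5}
    - {"dp": [0, 0, 1.3], "roll": 0, "jaw": 5}
    - {"dp": [0, 0, 1.3], "roll": 0, "jaw": 5}

```text
time_s: 29.6
tcp_pos: [0.6329, 0.1839, 0.1688]
eef_rot: [180.0, 0.0, 0.0]
contact_force: [-0.7, 0.4, -1.3]
gripper_width: 0.0121
gripper_force: 20.0
```

Call:
send_rows:
  steps:
    - {"dp": [0, 0, 0.5], "roll": 0, "jaw": 5}
    - {"dp": [0, 0, 1], "roll": 0, "jaw": 5}
    - {"dp": [0, 0, 1], "roll": 0, "jaw": 5}

```text
time_s: 29.98
tcp_pos: [0.633, 0.184, 0.1678]
eef_rot: [180.0, -0.0, 0.0]
contact_force: [1.0, 0.7, -0.6]
gripper_width: 0.0121
gripper_force: 20.0
```

Call:
send_rows:
  steps:
    - {"dp": [0, 0, 0.4], "roll": 0, "jaw": 5}
    - {"dp": [0, 0, 0.6], "roll": 0, "jaw": 5}
    - {"dp": [0, 0, 0.6], "roll": 0, "jaw": 5}

```text
time_s: 30.35
tcp_pos: [0.6332, 0.184, 0.1678]
eef_rot: [-180.0, -0.1, 0.0]
contact_force: [-0.7, -1.7, 4.9]
gripper_width: 0.0115
gripper_force: 20.0
```

Contact at the expected height. Release, rise and check.

Call:
send_rows:
  steps:
    - {"dp": [0, 0, 0], "roll": 0, "jaw": 30}
    - {"dp": [0, 0, 0], "roll": 0, "jaw": 50}
    - {"dp": [0, 0, 0], "roll": 0, "jaw": 50}
    - {"dp": [0, 0, -30], "roll": 0, "jaw": 50}
    - {"dp": [0, 0, -80], "roll": 0, "jaw": 50}

```text
time_s: 30.98
tcp_pos: [0.6319, 0.1835, 0.2459]
eef_rot: [179.9, 0.2, 0.0]
contact_force: [0.7, 1.1, 0.2]
gripper_width: 0.0437
gripper_force: 0.0
```

Call:
send_rows:
  steps:
    - {"dp": [-40, 0, 0], "roll": 0, "jaw": 50}
    - {"dp": [-90, 0, 0], "roll": 0, "jaw": 50}
    - {"dp": [-130, 0, 0], "roll": 0, "jaw": 50}
    - {"dp": [-130, 0, 0], "roll": 0, "jaw": 50}
    - {"dp": [-130, 0, 0], "roll": 0, "jaw": 50}

```text
time_s: 31.6
tcp_pos: [0.5033, 0.1842, 0.2476]
eef_rot: [-180.0, -0.1, 0.0]
contact_force: [0.1, 0.2, 0.3]
gripper_width: 0.0437
gripper_force: 0.0
```

Run:
```python
from h import *
s=cam('scene')['image'][120:320,210:470]; cv2.imwrite('pics/s9.png',cv2.resize(s,None,fx=3,fy=3,interpolation=cv2.INTER_CUBIC))
```

```text
(no output)
```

View pics/s9.png

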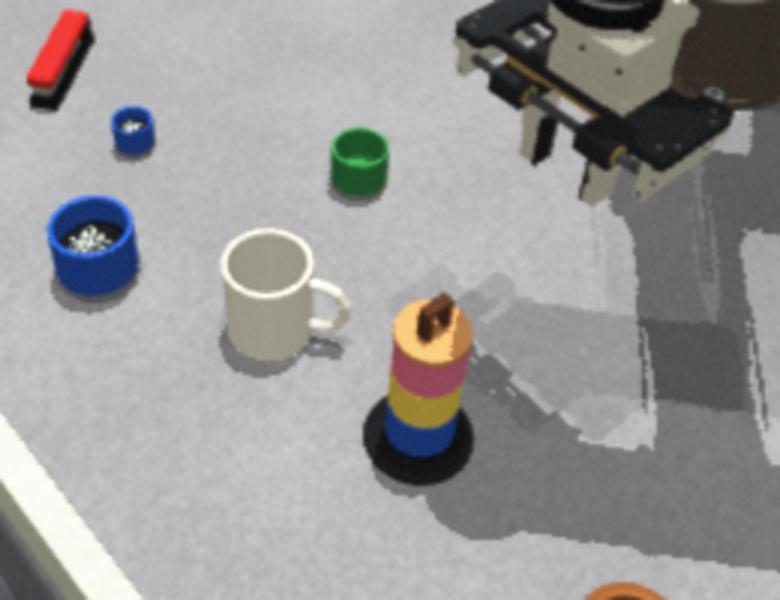

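The picture shows the stack blue, yellow, pink and lid standing straight on the coaster at (425,390), with the lid flush and the arm clear.

```bash
python3 -c "
from plant import r
print(r.close_job())"
```

```text
the job is handed in; nothing more can be done
None
```

The desk tidy is built on the middle of the coaster (blue, yellow, pink, lid, each seated), the other items were left where they were, and the job was handed in at about 32 s; no verdict was returned.

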